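# Pour the dome nuts into the empty bin

### The job

Pick up the steel dipper by its handle and pour all five dome nuts from it into the empty one of the two parts bins beside it. Then set the dipper down upright on the bench before letting go of it. Leave the spanner, the collet chuck and the grease tin where they are.

Things in the scene. Friction and masses are not known exactly. Their poses are not given: they have to be found in the camera images.
- dipper: Loose steel dipper, 220 g: an open conical cup, outer radius 40 mm at the base, 64 mm at the rim, 42 mm high, walls 3 mm, floor 4 mm, with one straight level round bar handle, 16 mm in diameter. Origin: centre of the cup's underside; z up out of the mouth. The handle lies along its own -x, its axis 36 mm above the underside, bare from 64 to 158 mm from the cup's axis.
- dipper_grip (a point): Point on the axis of the dipper's handle, 115 mm from the cup's axis towards the handle's free end and 36 mm above the underside: a good place to grip, fingers closing across the bar. Axes as dipper.
- dipper_mouth (a point): Centre of the dipper's mouth, on the cup's axis at rim height, 42 mm above the underside. Axes as dipper.
- empty_bin: The empty one of two equal grey sheet-metal parts bins, fixed to the bench: 170 mm along its x, 150 mm along its y, 55 mm high, open on top, walls and floor 4 mm thick. Origin: centre of its underside, on the bench; z up.
- stud_bin: The other grey bin, the same size and fixed too, full of steel studs up to 46 mm high. Origin: centre of its underside.
- nut0: One of five equal brass dome nuts that start in the dipper: hexagon 23 mm across its corners, 21 mm tall with its dome, about 25 g. Origin: its middle, 10 mm above its flat underside; z points out of the dome.
- nut1: One of five equal brass dome nuts that start in the dipper: hexagon 23 mm across its corners, 21 mm tall with its dome, about 25 g. Origin: its middle, 10 mm above its flat underside; z points out of the dome.
- nut2: One of five equal brass dome nuts that start in the dipper: hexagon 23 mm across its corners, 21 mm tall with its dome, about 25 g. Origin: its middle, 10 mm above its flat underside; z points out of the dome.
- nut3: One of five equal brass dome nuts that start in the dipper: hexagon 23 mm across its corners, 21 mm tall with its dome, about 25 g. Origin: its middle, 10 mm above its flat underside; z points out of the dome.
- nut4: One of five equal brass dome nuts that start in the dipper: hexagon 23 mm across its corners, 21 mm tall with its dome, about 25 g. Origin: its middle, 10 mm above its flat underside; z points out of the dome.
- spanner: Loose open-ended spanner, 170 mm long, lying flat on the bench. To be left alone. Origin: under its middle; it lies along its x.
- collet_chuck: Loose dark steel collet chuck standing on the bench, 60 mm in diameter and 60 mm high. To be left alone. Origin: centre of its underside.
- grease_tin: Loose closed flat tin standing on the bench, 70 mm in diameter and 55 mm high. To be left alone. Origin: centre of its underside.

How it is judged:
On the way, in this order (a step that is already met when the one before it is completed fails the run):
1. the dipper is lifted at least 50 mm off the bench with all five nuts in it (height (world z) of dipper above 0.05 m and distance between each of nut0, nut1, nut2, nut3, nut4 and dipper_mouth below 0.075 m), for 0.1 s.
2. all five nuts are in the empty bin while the dipper is held up, clear of the bench by 50 mm (x of nut0 in the frame of empty_bin between -0.083 and 0.083 m and y of nut0 in the frame of empty_bin between -0.073 and 0.073 m and z of each of nut0, nut1, nut2, nut3, nut4 in the frame of empty_bin below 0.055 m and x of nut1 in the frame of empty_bin between -0.083 and 0.083 m and y of nut1 in the frame of empty_bin between -0.073 and 0.073 m and x of nut2 in the frame of empty_bin between -0.083 and 0.083 m and y of nut2 in the frame of empty_bin between -0.073 and 0.073 m and x of nut3 in the frame of empty_bin between -0.083 and 0.083 m and y of nut3 in the frame of empty_bin between -0.073 and 0.073 m and x of nut4 in the frame of empty_bin between -0.083 and 0.083 m and y of nut4 in the frame of empty_bin between -0.073 and 0.073 m and height (world z) of dipper above 0.05 m and contact force between the fingers and dipper above 0.5 N), for 0.2 s.
3. the dipper stands upright on the bench (underside within 15 mm of it, tilt under 0.15 rad) while the fingers still hold it (height (world z) of dipper below 0.015 m and angle between dipper's own z axis and vertical below 0.15 rad and contact force between the fingers and dipper above 0.5 N), for 0.1 s.
At the end, for the whole second after the job is handed in: All five nuts lie at rest inside the empty bin, below its rim (middles within 83 mm by 73 mm of its centre and under 55 mm above its underside); the dipper stands at rest on the bench, released, its underside within 10 mm of the top, within 0.15 rad of upright (x of nut0 in the frame of empty_bin between -0.083 and 0.083 m and y of nut0 in the frame of empty_bin between -0.073 and 0.073 m and z of each of nut0, nut1, nut2, nut3, nut4 in the frame of empty_bin below 0.055 m and x of nut1 in the frame of empty_bin between -0.083 and 0.083 m and y of nut1 in the frame of empty_bin between -0.073 and 0.073 m and x of nut2 in the frame of empty_bin between -0.083 and 0.083 m and y of nut2 in the frame of empty_bin between -0.073 and 0.073 m and x of nut3 in the frame of empty_bin between -0.083 and 0.083 m and y of nut3 in the frame of empty_bin between -0.073 and 0.073 m and x of nut4 in the frame of empty_bin between -0.083 and 0.083 m and y of nut4 in the frame of empty_bin between -0.073 and 0.073 m and height (world z) of dipper below 0.01 m and angle between dipper's own z axis and vertical below 0.15 rad and linear speed of dipper below 0.03 m/s and linear speed of each of nut0, nut1, nut2, nut3, nut4 below 0.05 m/s); the robot touches nothing.
It fails at once if the spanner is moved more than 30 mm (distance of spanner from where it was at the start of the episode above 0.03 m).
It fails at once if the collet chuck is moved more than 30 mm (distance of collet_chuck from where it was at the start of the episode above 0.03 m).
It fails at once if the grease tin is moved more than 30 mm (distance of grease_tin from where it was at the start of the episode above 0.03 m).
It also fails if it takes over 64 s, if anything falls off the work surface, if the arm or the gripper's body presses on something with over 40 N, if the wrist force passes 120 N, or if a joint passes its speed limit or range.

### The arm

A 6-joint arm with a two-finger parallel gripper is mounted at the origin on the work surface. World frame = base frame: x ahead of the robot, y to its left, z up, the work surface at z = 0. Lengths are in m, angles in rad, forces in N, time in s.
With the tool pointing down it reaches from about 0.325 to 0.775 m from the base axis. Payload 9.3 kg.
Tool frame: the origin (TCP) lies at the centre of the arm's flange, where the gripper is bolted on; the fingertips stand 173 mm ahead of it and the grasp point (between the pads) lies 155 mm ahead of it (bot.tip_extent is the distance from the TCP to the fingertips, in m); z points along the fingers, y is the line along which they close (so a half turn about z gives the same grasp; the last joint's range is limited). The gripper opens to 85 mm and grips with 20 to 120 N. Pads are 22 mm wide; open, the fingers measure 114 mm over their backs; the gripper's body (76 mm by 85 mm) begins 54 mm behind the grasp point. The pads swing forward as they close: fully open they stand 13 mm farther back than shut.
Start: joints at [1.14, 0.259, 0.021, 1.334, 0, 1.418], TCP at [0.151, 0.529, 0.405] pointing down, gripper open.
Joint ranges: [-3.04, 3.04], [-0.91, 1.82], [-1.04, 1.36], [-1.92, 1.95], [-1.52, 1.45], [-3.14, 3.14]. Speed limits (rad/s): [2.22, 2.22, 2.79, 3.14, 3.14, 3.14].

### API

Orientations are given as a unit quaternion [w, x, y, z].
In Python, from cell import bot, snapshot, camera_params, ticket gives the robot as it stands. The module is installed in compiled form; this text tells all that it offers.
- The arm moves only by the tool move_arm, never from a script. Its argument "deltas" is a list of rows, each a list of 7 numbers: the shift along the tool's x, y, z in mm, then the turn, a rotation vector about the tool's x, y, z in degrees, then the gripper command: -1 is shut, 1 is fully open, values between are in proportion. A call has 1 to 20 rows; each row is the pose to reach, as a shift and turn from the pose commanded when the call began, along the tool's axes at that moment; what a row does not reach only later rows make up. A row lasts 1/8 s, in which the tool goes at most 62.5 mm and 10.7 degrees, less where a joint would pass 70% of its speed; a pose out of reach is approached as far as the arm can. A call with a gripper value outside its range is refused whole. The fingers move at their own pace and stop on an object; "grip_force" is the grip in N (left out, the last holds). Time passes only in rows, so rows that repeat a pose let the fingers close. It gives the time, the measured TCP pose, the force, the opening and the grip force at its end, in the units of the state.
- bot.state(): the state, without advancing time (a new reading comes with each control period).
- snapshot(name): name is "scene" or "top"; returns (picture, depth): 480x640x3 uint8, red, green, blue; 480x640 float32, m along the optical axis (not along the pixel's ray), 0 where there is no reading.
- camera_params(name): a dict with "camera_matrix" (3x3 intrinsics, pixels), "R" (3x3) and "t" (3): a world point X has camera coordinates R X + t. Camera axes: x right, y down, z forward; pixel columns grow to the right and rows downward; lengths in m; the calibration is good to about 2 mm. A picture is of the moment at which its call begins. camera_params takes no time and is no camera call.
- ticket.close_job(): hands the job in; it is judged then, once.
The state is a dict: "time_s": time; "joint_pos": joint angles; "qvel": joint speeds; "joint_torque": joint torques, N m; "tool_pos": TCP position; "orientation": TCP orientation; "ft_force": force on the tool from outside, world axes, zero at the start; "ft_torque": the same for the moment, N m; "gripper_width": finger opening in m; "grip_force": force on a finger pad.
Only numpy, scipy, OpenCV 4.12 (cv2) and the standard library are available. Lean on these libraries where they do the work, as an engineer would, in place of code of your own. Each camera call takes 0.05 s, during which the arm holds its last target. There are 200 camera calls.

## Working session

There is one attempt and no reset: what is moved stays moved. The work goes in short steps, Python scripts to look and compute and a tool call to move; the robot and the scene stay as the last step left them, time stands still between calls to the robot, and variables do not carry over. Pictures are saved under pics/ and viewed, at most 10 in all, crops included, and the job is handed in when it is done.

Besides the shell and the picture viewer there is one more tool, called after "Request:" in YAML: its name, and indented under it one key for each argument. move_arm: Moves the arm, as the interface text tells. Its arguments: {"type":"object","properties":{"deltas":{"type":"array","items":{"type":"array","items":{"type":"number"}}},"grip_force":{"type":"number"}},"required":["deltas"]}

```bash
mkdir -p pics; python3 - <<'E'
from cell import bot, snapshot, camera_params
import cv2,numpy as np
for n in ("scene","top"):
    p,d=snapshot(n); cv2.imwrite(f"pics/{n}0.png",p[:,:,::-1]); np.savez(f"{n}0.npz",p=p,d=d)
    c=camera_params(n); print(n,np.round(c["camera_matrix"],1).tolist(),np.round(c["R"],3).tolist(),np.round(c["t"],3).tolist(),(d>0).mean())
s=bot.state();print({k:np.round(v,3).tolist() for k,v in s.items()},bot.tip_extent)
E
```

```text
scene [[490.2, 0.0, 319.6], [0.0, 490.2, 237.1], [0.0, 0.0, 1.0]] [[0.308, 0.951, 0.011], [0.762, -0.239, -0.602], [-0.57, 0.194, -0.799]] [-0.13, -0.406, 1.306] 0.996005859375
top [[550.4, 0.0, 314.2], [0.0, 550.4, 234.0], [0.0, 0.0, 1.0]] [[0.02, -1.0, 0.005], [-0.974, -0.021, -0.227], [0.227, -0.0, -0.974]] [-0.06, 0.579, 1.11] 0.99591796875
{'time_s': 0.1, 'joint_pos': [1.14, 0.259, 0.021, 1.334, 0.0, 1.418], 'qvel': [0.002, -0.003, 0.002, -0.001, 0.0, 0.002], 'joint_torque': [0.004, -55.669, 34.507, 0.012, -0.0, -0.0], 'tool_pos': [0.151, 0.529, 0.404], 'orientation': [-0.0, 0.138, 0.99, -0.001], 'ft_force': [-0.48, 0.086, -0.307], 'ft_torque': [-0.01, -0.023, 0.001], 'grip_force': 0.0, 'gripper_width': 0.086} 0.1734
```

View pics/top0.png

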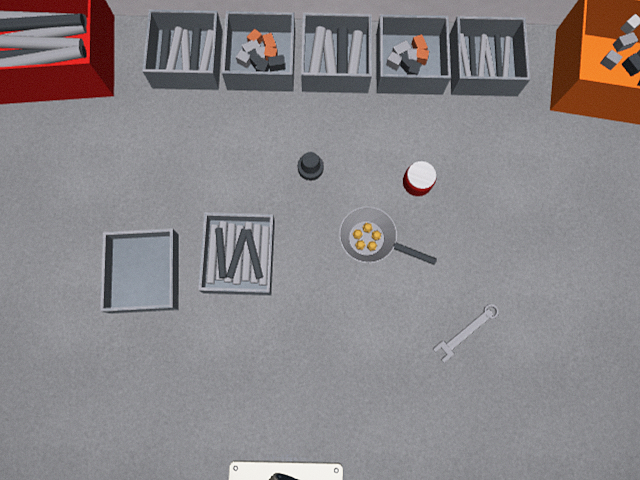

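View pics/scene0.png

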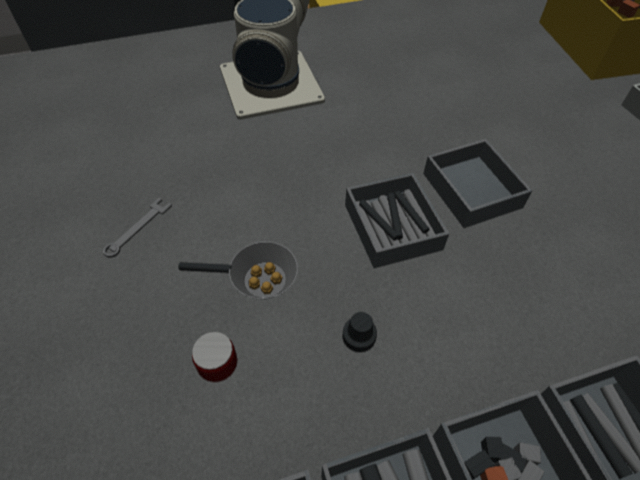

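The top view shows the dipper cup at about (368,235) with its handle running to (436,262). The empty bin is at (140,270), the stud bin at (237,253), the chuck at (311,165), the tin at (420,178) and the spanner at (468,332). Next I measure them.

```bash
cat > h.py <<'E'
import numpy as np, cv2
from cell import camera_params
def world(n,d):
    c=camera_params(n);K=np.array(c["camera_matrix"]);R=np.array(c["R"]);t=np.array(c["t"])
    v,u=np.mgrid[:480,:640]
    P=np.stack([(u-K[0,2])/K[0,0]*d,(v-K[1,2])/K[1,1]*d,d],-1)
    return (P-t)@R
def plane(n,uv,z):
    c=camera_params(n);K=np.array(c["camera_matrix"]);R=np.array(c["R"]);t=np.array(c["t"])
    uv=np.atleast_2d(uv).astype(float)
    r=np.c_[(uv-K[:2,2])/[K[0,0],K[1,1]],np.ones(len(uv))]@R; o=-R.T@t
    return (o+r*((z-o[2])/r[:,2])[:,None])[:,:2]
E
python3 - <<'E'
from h import *
for n,rois in (("top",dict(dip=(335,200,445,272),empty=(92,222,184,318),stud=(194,205,280,300),chuck=(290,145,330,185),tin=(398,155,440,200),span=(430,300,502,365))),
               ("scene",dict(dip=(170,235,305,305),empty=(420,135,535,228),stud=(340,172,450,270),chuck=(338,305,382,355)))):
    f=np.load(n+"0.npz");W=world(n,f["d"]);p=f["p"].astype(int)
    print(n,"bench z",np.median(W[380:400,300:400,2]) )
    for k,(a,b,c,e) in rois.items():
        w=W[b:e,a:c].reshape(-1,3);q=p[b:e,a:c].reshape(-1,3)
        m=w[:,2]>(0.004 if k=="span" else 0.015)
        if k in("empty","stud"):
            m=(w[:,2]>.05)&(w[:,2]<.06)
            r=cv2.minAreaRect(w[m,:2].astype(np.float32)*1000);print(k,r,m.sum());continue
        print(k,m.sum(),w[m].min(0).round(3),w[m].max(0).round(3),w[m].mean(0).round(3))
        if k=="dip":
            br=(q[:,0]-q[:,2]>50)
            mm=m&~br
            # handle: dark
            hd=mm&(q.sum(1)<240)&(w[:,2]>.035)
            pts=w[hd];
            print("handle n",hd.sum(),pts.mean(0).round(4),pts.max(0).round(3),pts.min(0).round(3))
            vx,vy,x0,y0=cv2.fitLine(pts[:,:2].astype(np.float32)*1000,cv2.DIST_HUBER,0,.01,.01).ravel();print("line",vx,vy,x0,y0)
            rim=w[mm&~hd&(w[:,2]>.037)&(w[:,2]<.05)]
            (cx,cy),r=cv2.minEnclosingCircle(rim[:,:2].astype(np.float32)*1000);print("rim",len(rim),cx,cy,r)
            A=np.c_[2*rim[:,:2],np.ones(len(rim))];s=np.linalg.lstsq(A,(rim[:,:2]**2).sum(1),rcond=None)[0];print("ls",s[:2],np.sqrt(s[2]+s[0]**2+s[1]**2))
E
```

```text
top bench z 0.0006829508118419648
dip 1966 [ 0.312 -0.313  0.015] [ 0.65  -0.047  1.213] [ 0.582 -0.182  0.051]
handle n 200 [ 0.545  -0.2627  0.0538] [ 0.57  -0.047  1.213] [ 0.312 -0.311  0.035]
line 0.31188053 0.95012134 546.9426 -265.44437
rim 513 571.9918212890625 -209.69448852539062 110.15733337402344
ls [ 0.5761692  -0.19141933] 0.07165713540405798
empty ((498.17742919921875, 327.3019714355469), (171.4150390625, 152.15907287597656), 4.37816047668457) 914
stud ((540.5017700195312, 118.94621276855469), (151.19937133789062, 171.27481079101562), 89.66803741455078) 872
chuck 546 [ 0.312 -0.065  0.016] [ 0.774 -0.007  1.213] [ 0.74  -0.036  0.051]
tin 855 [ 0.312 -0.317  0.015] [ 0.754 -0.047  1.213] [ 0.715 -0.279  0.054]
span 911 [ 0.312 -0.46   0.004] [ 0.455 -0.047  1.213] [ 0.381 -0.373  0.03 ]
scene bench z -9.401346362767179e-05
dip 2428 [ 0.528 -0.314  0.015] [ 1.094 -0.102  0.8  ] [ 0.579 -0.183  0.043]
handle n 795 [ 0.569  -0.2192  0.0565] [ 1.094 -0.104  0.8  ] [ 0.528 -0.314  0.035]
line 0.07412443 0.997249 554.24554 -243.76395
rim 220 591.7828369140625 -164.439453125 64.19454956054688
ls [ 0.59083777 -0.16517003] 0.06202064314411935
empty ((508.63531494140625, 290.63037109375), (182.43875122070312, 229.7726593017578), 5.8604583740234375) 1085
stud ((543.4772338867188, 149.7516632080078), (215.1246337890625, 174.17015075683594), 89.2233657836914) 1077
chuck 977 [ 0.728 -0.227  0.015] [ 1.094 -0.006  0.8  ] [ 0.765 -0.041  0.046]
```

```bash
cat >> h.py <<'E'
def dipper(n,p,d,roi):
    a,b,c,e=roi;W=world(n,d)[b:e,a:c].reshape(-1,3);q=p[b:e,a:c].reshape(-1,3).astype(int)
    return W,q
E
python3 - <<'E'
from h import *
f=np.load("top0.npz");W,q=dipper("top",f["p"],f["d"],(335,200,445,272))
f2=np.load("scene0.npz");W2,q2=dipper("scene",f2["p"],f2["d"],(170,235,305,305))
C=np.array([.591,-.165])
for W_ in(W,W2):
    r=np.hypot(*(W_[:,:2]-C).T);h=W_[(r>.075)&(r<.17)&(W_[:,2]>.03)&(W_[:,2]<.055)]
    vx,vy,x0,y0=cv2.fitLine(h[:,:2].astype(np.float32)*1000,cv2.DIST_HUBER,0,.01,.01).ravel()
    print(len(h),vx,vy,x0,y0,h[:,2].max(),np.hypot(*(h[:,:2]-C).T).max())
    k=W_[(r<.075)&(W_[:,2]>.036)&(W_[:,2]<.048)&(r>.055)]
    A=np.c_[2*k[:,:2],np.ones(len(k))];s=np.linalg.lstsq(A,(k[:,:2]**2).sum(1),rcond=None)[0];print("rim",len(k),s[:2],np.sqrt(s[2]+s[0]**2+s[1]**2))
E
```

```text
275 0.35508636 0.9348335 544.4028 -272.64114 0.049717314236101456 0.158673636716669
rim 468 [ 0.58729655 -0.16591999] 0.06095567353972815
377 0.35360953 0.9353931 553.27814 -275.51138 0.047255978040228006 0.15736438021477558
rim 589 [ 0.59177827 -0.16664093] 0.061398849248864344
```

```bash
cat >> h.py <<'E'
from scipy.spatial.transform import Rotation as Ro
from cell import bot
def pose():
    s=bot.state();w,x,y,z=s["orientation"];return np.array(s["tool_pos"]),Ro.from_quat([x,y,z,w])
def rowto(p,Rt):
    p0,R0=pose();return (R0.inv().apply(np.array(p)-p0)*1000).round(1),np.degrees((R0.inv()*Rt).as_rotvec()).round(1)
def down(az,tilt=0):
    a=np.radians(az);R=Ro.from_matrix(np.c_[[np.cos(a),np.sin(a),0],[np.sin(a),-np.cos(a),0],[0,0,-1]])
    return R*Ro.from_euler('x',-tilt,degrees=True)
E
python3 - <<'E'
from h import *
for p in([.40,.40,.405],[.52,.2,.38],[.57,0,.36],[.549,-.273,.32],[.549,-.273,.191]): print(rowto(p,down(69.2)))
E
```

```text
(array([-275. ,  -55.6,   -0.9]), array([-0.1,  0. , 94.9]))
(array([-445.2, -215. ,   24.3]), array([-0.1,  0. , 94.9]))
(array([-548.2, -393.6,   44.5]), array([-0.1,  0. , 94.9]))
(array([-602.9, -661.8,   84.8]), array([-0.1,  0. , 94.9]))
(array([-602.9, -661.6,  213.8]), array([-0.1,  0. , 94.9]))
```

Request:
move_arm:
  deltas:
    - [-55,-11,0,0,0,5,1]
    - [-110,-22,0,0,0,10,1]
    - [-165,-33,0,0,0,16,1]
    - [-220,-44,0,0,0,22,1]
    - [-275,-55,0,0,0,29,1]
    - [-315,-95,6,0,0,35,1]
    - [-360,-135,12,0,0,41,1]
    - [-403,-175,18,0,0,47,1]
    - [-445,-215,24,0,0,53,1]
    - [-470,-260,30,0,0,59,1]
    - [-497,-305,34,0,0,65,1]
    - [-523,-350,40,0,0,71,1]
    - [-548,-394,45,0,0,77,1]
    - [-559,-448,53,0,0,82,1]
    - [-570,-500,60,0,0,87,1]
    - [-581,-555,70,0,0,91,1]
    - [-592,-610,77,0,0,95,1]
    - [-603,-662,85,0,0,95,1]
    - [-603,-662,85,0,0,95,1]
    - [-603,-662,85,0,0,95,1]
  grip_force: 110

```text
time_s: 2.6
tool_pos: [0.549, -0.273, 0.3192]
orientation: [-0.001, 0.824, 0.567, -0.0]
ft_force: [0.1, -0.1, 0.1]
gripper_width: 0.0857
grip_force: 0.0
```

```bash
python3 - <<'E'
from h import *
s=bot.state();print({k:np.round(v,3).tolist() for k,v in s.items() if k in('time_s','joint_pos','tool_pos','orientation')})
print(rowto([.549,-.273,.191],down(69.2)))
E
```

```text
{'time_s': 2.6, 'joint_pos': [-0.598, 0.4, 0.012, 1.184, 0.0, 1.338], 'tool_pos': [0.549, -0.273, 0.319], 'orientation': [-0.001, 0.824, 0.567, -0.0]}
(array([-1.000e-01,  1.000e-01,  1.282e+02]), array([-0.1, -0. , -0.2]))
```

Request:
move_arm:
  deltas:
    - [0,0,40,0,0,0,1]
    - [0,0,80,0,0,0,1]
    - [0,0,105,0,0,0,1]
    - [0,0,120,0,0,0,1]
    - [0,0,128,0,0,0,1]
    - [0,0,128,0,0,0,1]
    - [0,0,128,0,0,0,1]

```text
time_s: 3.48
tool_pos: [0.5495, -0.2731, 0.1927]
orientation: [0.001, 0.824, 0.567, 0.0]
ft_force: [-0.4, -0.6, 0.3]
gripper_width: 0.0853
grip_force: 0.0
```

Request:
move_arm:
  deltas:
    - [0,0,0,0,0,0,0]
    - [0,0,0,0,0,0,-0.4]
    - [0,0,0,0,0,0,-0.7]
    - [0,0,0,0,0,0,-1]
    - [0,0,0,0,0,0,-1]
    - [0,0,0,0,0,0,-1]
    - [0,0,0,0,0,0,-1]
    - [0,0,0,0,0,0,-1]

```text
time_s: 4.47
tool_pos: [0.5492, -0.2732, 0.1918]
orientation: [0.0, 0.824, 0.567, -0.0]
ft_force: [-2.1, -1.3, 3.5]
gripper_width: 0.0128
grip_force: 107.3
```

```bash
python3 - <<'E'
from h import *
from cell import snapshot
s=bot.state();print({k:np.round(v,3).tolist() for k,v in s.items()})
p,d=snapshot("top"); cv2.imwrite("pics/t1.png",cv2.resize(p[160:340,280:500,::-1],None,fx=3,fy=3))
E
```

```text
{'time_s': 4.475, 'joint_pos': [-0.598, 0.497, -0.18, 0.894, -0.0, 1.338], 'qvel': [0.001, 0.001, 0.001, -0.002, -0.0, -0.0], 'joint_torque': [1.153, -66.301, 27.964, -0.101, 0.504, 0.024], 'tool_pos': [0.549, -0.273, 0.192], 'orientation': [0.0, 0.824, 0.567, -0.0], 'ft_force': [-2.108, -1.339, 3.507], 'ft_torque': [-0.255, 0.245, 0.037], 'grip_force': 107.342, 'gripper_width': 0.013}
```

View pics/t1.png

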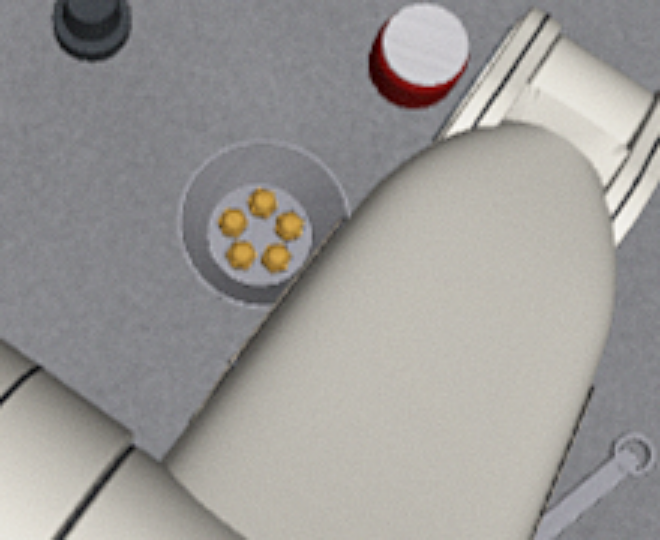

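Cup at about (265,222) in the crop (1/3 scale), with all five nuts still in it; the gripper covers the handle. Width reads 12.8 mm at 107 N, so the bar is held. Lifting gently.

Request:
move_arm:
  deltas:
    - [0,0,-4,0,0,0,-1]
    - [0,0,-12,0,0,0,-1]
    - [0,0,-24,0,0,0,-1]
    - [0,0,-40,0,0,0,-1]
    - [0,0,-60,0,0,0,-1]
    - [0,0,-80,0,0,0,-1]
    - [0,0,-100,0,0,0,-1]
    - [0,0,-120,0,0,0,-1]
    - [0,0,-140,0,0,0,-1]
    - [0,0,-158,0,0,0,-1]
    - [0,0,-172,0,0,0,-1]
    - [0,0,-178,0,0,0,-1]
    - [0,0,-180,0,0,0,-1]
    - [0,0,-180,0,0,0,-1]
    - [0,0,-180,0,0,0,-1]

```text
time_s: 6.4
tool_pos: [0.5491, -0.2731, 0.3711]
orientation: [-0.0, 0.824, 0.567, -0.0]
ft_force: [1.1, -0.9, -4.1]
gripper_width: 0.0126
grip_force: 107.5
```

```bash
python3 - <<'E'
from h import *
from cell import snapshot
from scipy.optimize import least_squares
s=bot.state();print({k:np.round(v,4).tolist() for k,v in s.items() if k!='qvel'})
p,d=snapshot("scene"); cv2.imwrite("pics/s2.png",cv2.resize(p[100:420,80:480,::-1],None,fx=2,fy=1.875))
np.savez("s2.npz",p=p,d=d)
D=[([1.14,.259,.021],[.151,.529,.4045]),([-.598,.4,.012],[.549,-.273,.3192]),([-.598,.497,-.18],[.5492,-.2732,.192]),(s["joint_pos"][:3],s["tool_pos"])]
def fk(x,j): return x[0]+x[1]*np.sin(j[1])+x[2]*np.cos(j[1]-j[2])+x[3]*np.sin(j[1]-j[2]), x[4]+x[1]*np.cos(j[1])-x[2]*np.sin(j[1]-j[2])+x[3]*np.cos(j[1]-j[2])
def res(x):
    o=[]
    for j,t in D:
        r,z=fk(x,j);o+=[np.sqrt(t[0]**2+t[1]**2-.0838**2)-r,t[2]-z]
    return o
for x0 in([0,.4,.4,0,.2],[0.05,.3,.5,0,.3]):
    f=least_squares(res,x0);print(f.x.round(3),np.round(f.fun,4))
E
```

```text
{'time_s': 6.4, 'joint_pos': [-0.5982, 0.3781, 0.1111, 1.3048, -0.0, 1.3377], 'joint_torque': [0.0165, -67.1467, 35.8398, 0.1573, 0.4112, -0.0047], 'tool_pos': [0.5491, -0.2731, 0.3711], 'orientation': [-0.0005, 0.8237, 0.567, -0.0002], 'ft_force': [1.072, -0.8991, -4.1294], 'ft_torque': [-0.3428, 0.2025, 0.0481], 'grip_force': 107.5136, 'gripper_width': 0.0126}
[ 0.     0.584  0.398  0.03  -0.096] [ 0.0001  0.0002 -0.     -0.0003  0.      0.0001 -0.0001 -0.    ]
[ 0.     0.584  0.398  0.03  -0.096] [ 0.0001  0.0002 -0.     -0.0003  0.      0.0001 -0.0001 -0.    ]
```

View pics/s2.png

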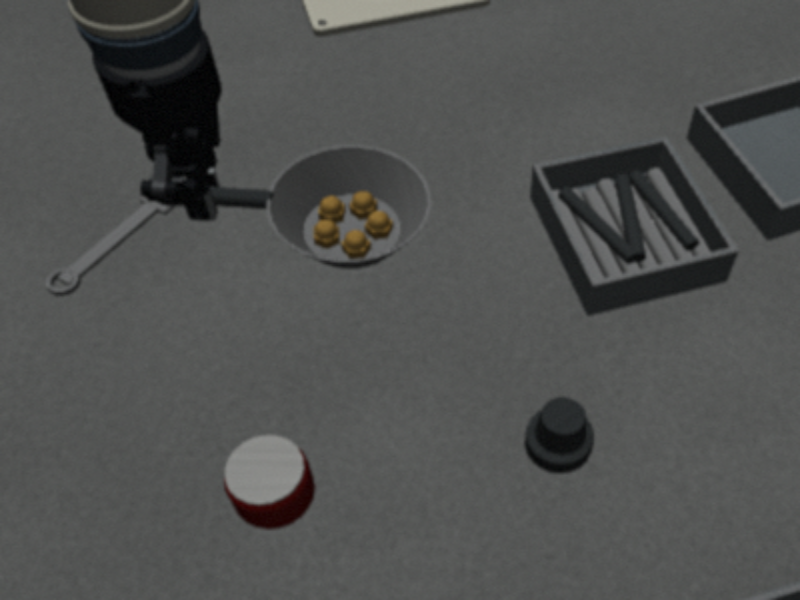

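The dipper is held level at about (350,205) with all five nuts in it. Spanner, tin and chuck are undisturbed. Moving over the bin at a yaw that leaves room to tilt.

```bash
python3 - <<'E'
from h import *
print(rowto([.601,.273,.405],down(145)))
E
```

```text
(array([ 528.6, -146.6,  -33.6]), array([ -0. ,  -0. , -75.9]))
```

Request:
move_arm:
  deltas:
    - [5,-1,-1,0,0,-1,-1]
    - [18,-5,-2,0,0,-3,-1]
    - [38,-11,-4,0,0,-6,-1]
    - [66,-18,-6,0,0,-10,-1]
    - [98,-27,-8,0,0,-14,-1]
    - [132,-37,-10,0,0,-19,-1]
    - [166,-46,-12,0,0,-24,-1]
    - [200,-55,-14,0,0,-29,-1]
    - [234,-65,-16,0,0,-34,-1]
    - [268,-74,-18,0,0,-39,-1]
    - [302,-84,-20,0,0,-44,-1]
    - [336,-93,-22,0,0,-49,-1]
    - [370,-103,-24,0,0,-54,-1]
    - [404,-112,-26,0,0,-58,-1]
    - [436,-121,-28,0,0,-62,-1]
    - [466,-129,-30,0,0,-66,-1]
    - [492,-136,-32,0,0,-70,-1]
    - [512,-142,-33,0,0,-73,-1]
    - [524,-146,-34,0,0,-75,-1]
    - [529,-147,-34,0,0,-76,-1]

```text
time_s: 8.95
tool_pos: [0.6005, 0.2742, 0.4057]
orientation: [0.0, 0.299, 0.954, -0.0]
ft_force: [1.1, -0.8, -5.1]
gripper_width: 0.0132
grip_force: 107.6
```

```bash
python3 - <<'E'
from h import *
s=bot.state();print({k:np.round(v,4).tolist() for k,v in s.items() if k in('time_s','joint_pos','tool_pos','orientation')})
p0,R0=pose(); g=p0+R0.apply([0,0,.155])
for t in(8,15): R=down(145,t);print(t,rowto(g-R.apply([0,0,.155]),R))
E
```

```text
{'time_s': 8.95, 'joint_pos': [0.3014, 0.4536, 0.3191, 1.4364, -0.0001, 0.909], 'tool_pos': [0.6005, 0.2742, 0.4057], 'orientation': [0.0, 0.2991, 0.9542, -0.0]}
8 (array([  0.1, -21.6,   1.5]), array([-8. , -0. ,  0.2]))
15 (array([  0.1, -40.1,   5.3]), array([-15. ,  -0. ,   0.2]))
```

Request:
move_arm:
  deltas:
    - [0,-10,0,-4,0,0,-1]
    - [0,-21,1,-8,0,0,-1]
    - [0,-32,3,-12,0,0,-1]
    - [0,-40,5,-15,0,0,-1]
    - [0,-40,5,-15,0,0,-1]
    - [0,-40,5,-15,0,0,-1]

```text
time_s: 9.7
tool_pos: [0.578, 0.2405, 0.4009]
orientation: [0.039, 0.298, 0.946, 0.124]
ft_force: [0.2, -1.0, -4.7]
gripper_width: 0.0127
grip_force: 108.3
```

```bash
cat > kin.py <<'E'
from h import *
# planar arm (known) then wrist: j4 pitch, lateral offset l, j5 yaw, e beyond j5, j6
def fkin(j,P):
    h,l,e,f=P  # h shoulder height, l lateral, e: j4axis->j5 along tool dir, f: j5->flange
    r=.584*np.sin(j[1])+.398*np.cos(j[1]-j[2])+.03*np.sin(j[1]-j[2])
    z=h+.584*np.cos(j[1])-.398*np.sin(j[1]-j[2])+.03*np.cos(j[1]-j[2])
    ph=j[1]-j[2]+j[3]
    Rz=Ro.from_euler('z',j[0]);Rp=Ro.from_euler('y',ph)   # x-forward pitched down
    A=Rz*Rp
    B=A*Ro.from_euler('z',P5*j[4])
    p=Rz.apply([r,l,z])+A.apply([e,0,0])+B.apply([f,0,0])
    return p,B.apply([1,0,0])
P5=1
E
python3 - <<'E'
import kin
from kin import *
s=bot.state();j=s["joint_pos"];p0,R0=pose();print(np.round(j,4),p0.round(4),R0.apply([0,0,1]).round(4),s["time_s"])
for sg in(1,-1):
    kin.P5=sg;print(fkin(j,(0,0.084,0,0))[1].round(4))
    # linear solve for h,l,e,f
    b0=fkin(j,(0,0,0,0))[0];J=np.array([fkin(j,np.eye(4)[k])[0]-b0 for k in range(4)]).T
    A=np.r_[J,[[1,0,-1,-1]],[[0,1,0,0]]];y=np.r_[p0-b0,-.096,.0838]
    x=np.linalg.lstsq(A,y,rcond=None)[0];print(x.round(3),(A@x-y).round(4))
E
```

```text
[0.2265 0.3131 0.0738 1.1358 0.1734 0.8535] [0.578  0.2405 0.4009] [ 0.1478  0.2111 -0.9662] 9.7
[ 0.1478  0.2111 -0.9662]
[0.13  0.084 0.106 0.12 ] [ 0.      0.     -0.0002  0.0002 -0.    ]
[ 0.2253 -0.1251 -0.9662]
[ 0.129  0.084  0.342 -0.118] [ 0.0002 -0.0001 -0.002   0.002   0.0002]
```

```bash
cat >> kin.py <<'E'
P=(.13,.084,.106,.12)
lo=np.array([-3.04,-.91,-1.04,-1.92,-1.52]);hi=np.array([3.04,1.82,1.36,1.95,1.45])
def ik(p,zd,q):
    f=least_squares(lambda j:np.r_[fkin(j,P)[0]-p,.3*(fkin(j,P)[1]-zd)],np.clip(q,lo+1e-6,hi-1e-6),bounds=(lo,hi));return f.x,np.abs(f.fun).max()
def wr(j):
    P_=P;a=fkin(j,(P[0],P[1],0,0))[0];b=fkin(j,(P[0],P[1],P[2],0))[0];return a,b
from scipy.optimize import least_squares
E
python3 - <<'E'
from kin import *
q0=np.array(bot.state()["joint_pos"])[:5];bin=np.array([.498,.327])
for A in(125,135,145,155,165):
  for hg in(.24,.28,.32):
    a=np.radians(A);d=np.array([np.cos(a),np.sin(a)]);u=np.array([np.sin(a),-np.cos(a)])
    g=np.r_[bin+.015*u-.115*d,hg];q=q0;bad=None
    for t in range(15,121,5):
        R=down(A,t);z=R.apply([0,0,1]);q,e=ik(g-.155*z,z,q)
        if e>.002: bad=t;break
        if t==105: k=q.round(2),[w.round(2).tolist() for w in wr(q)]
    print(A,hg,"fails at",bad, k if bad is None or bad>105 else q.round(2))
E
```

```text
125 0.24 fails at 75 [ 0.02  0.15 -1.04 -0.87  0.57]
125 0.28 fails at 80 [ 0.01  0.12 -1.04 -0.93  0.59]
125 0.32 fails at 85 [ 0.    0.1  -1.04 -1.02  0.61]
135 0.24 fails at 85 [-0.05  0.35 -1.04 -1.22  0.84]
135 0.28 fails at 90 [-0.05  0.34 -1.04 -1.35  0.85]
135 0.32 fails at 95 [-0.05  0.34 -1.04 -1.49  0.84]
145 0.24 fails at 100 [-0.07  0.68 -1.03 -1.92  1.01]
145 0.28 fails at 100 [-0.07  0.61 -1.02 -1.92  1.01]
145 0.32 fails at 105 [-0.06  0.56 -0.99 -1.92  0.97]
155 0.24 fails at 100 [-0.07  0.71 -0.91 -1.92  1.18]
155 0.28 fails at 100 [-0.07  0.64 -0.9  -1.92  1.17]
155 0.32 fails at 105 [-0.06  0.6  -0.87 -1.92  1.12]
165 0.24 fails at 100 [-0.05  0.74 -0.79 -1.92  1.32]
165 0.28 fails at 100 [-0.05  0.68 -0.77 -1.92  1.31]
165 0.32 fails at 100 [-0.06  0.62 -0.75 -1.92  1.31]
```

```bash
python3 - <<'E'
from kin import *
q=np.array(bot.state()["joint_pos"])[:5];bin=np.array([.498,.327])
A1,hg=150,.26
ts=[15,20,26,32,38,44,50,56,62,68,74,80,86,92,95,97]
for i,t in enumerate(ts):
    A=145+(A1-145)*min(1,i/8);a=np.radians(A);d=np.array([np.cos(a),np.sin(a)]);u=np.array([np.sin(a),-np.cos(a)])
    g=np.r_[bin+.015*u-.115*d,.25+(hg-.25)*min(1,i/8)]
    R=down(A,t);z=R.apply([0,0,1]);q,e=ik(g-.155*z,z,q);m,v=rowto(g-.155*z,R)
    print(t,m.tolist(),v.tolist(),q.round(2),round(e,4),[w.round(2).tolist() for w in wr(q)][1])
for hh in(.26,.36,.42):
  for t in range(90,125,3):
    g[2]=hh
    R=down(A,t);z=R.apply([0,0,1]);q,e=ik(g-.155*z,z,q)
    if e>.002: print(hh,"max",t);break
E
```

```text
15 [0.1, -0.4, 1.1] [-0.1, -0.0, 0.1] [0.23 0.31 0.07 1.13 0.17] 0.0 [0.56, 0.22, 0.52]
20 [-0.2, -12.4, 0.8] [-5.1, 0.2, -0.5] [ 0.2   0.28 -0.    1.04  0.24] 0.0 [0.55, 0.2, 0.51]
26 [-1.0, -26.9, 2.2] [-11.1, 0.4, -1.1] [ 0.17  0.24 -0.09  0.93  0.32] 0.0 [0.53, 0.18, 0.5]
32 [-1.9, -41.1, 5.2] [-17.1, 0.7, -1.7] [ 0.13  0.2  -0.17  0.81  0.41] 0.0 [0.52, 0.15, 0.49]
38 [-3.2, -54.8, 9.9] [-23.1, 1.1, -2.2] [ 0.1   0.18 -0.25  0.69  0.51] 0.0 [0.51, 0.14, 0.47]
44 [-4.7, -67.7, 16.2] [-29.1, 1.5, -2.7] [ 0.06  0.16 -0.33  0.57  0.6 ] 0.0 [0.5, 0.12, 0.45]
50 [-6.3, -79.9, 23.9] [-35.1, 2.0, -3.2] [ 0.03  0.15 -0.41  0.44  0.7 ] 0.0 [0.49, 0.1, 0.43]
56 [-8.1, -91.0, 33.1] [-41.0, 2.6, -3.6] [ 0.    0.15 -0.48  0.29  0.79] 0.0 [0.49, 0.09, 0.41]
62 [-9.9, -101.0, 43.5] [-47.0, 3.2, -4.0] [-0.02  0.16 -0.56  0.12  0.89] 0.0 [0.48, 0.07, 0.39]
68 [-10.5, -111.4, 56.0] [-53.0, 3.4, -3.8] [-0.05  0.18 -0.65 -0.1   0.97] 0.0 [0.48, 0.06, 0.36]
74 [-11.0, -120.4, 69.4] [-59.0, 3.6, -3.7] [-0.06  0.22 -0.74 -0.38  1.04] 0.0 [0.47, 0.05, 0.34]
80 [-11.3, -128.0, 83.8] [-65.0, 3.9, -3.5] [-0.08  0.28 -0.83 -0.72  1.09] 0.0 [0.47, 0.05, 0.31]
86 [-11.5, -134.1, 98.8] [-71.0, 4.1, -3.3] [-0.08  0.39 -0.91 -1.13  1.13] 0.0 [0.47, 0.04, 0.28]
92 [-11.5, -138.5, 114.4] [-77.0, 4.3, -3.2] [-0.08  0.52 -0.96 -1.57  1.13] 0.0 [0.47, 0.04, 0.25]
95 [-11.4, -140.2, 122.4] [-80.0, 4.4, -3.1] [-0.08  0.6  -0.97 -1.77  1.12] 0.0 [0.47, 0.05, 0.24]
97 [-11.4, -141.0, 127.7] [-82.0, 4.5, -3.0] [-0.08  0.65 -0.98 -1.9   1.11] 0.0 [0.47, 0.05, 0.23]
0.26 max 99
0.36 max 105
0.42 max 108
```

Request:
move_arm:
  deltas:
    - [0,-12,1,-5,0.2,-0.5,-1]
    - [-1,-27,2,-11,0.4,-1.1,-1]
    - [-2,-41,5,-17,0.7,-1.7,-1]
    - [-3,-55,10,-23,1.1,-2.2,-1]
    - [-5,-68,16,-29,1.5,-2.7,-1]
    - [-6,-80,24,-35,2,-3.2,-1]
    - [-8,-91,33,-41,2.6,-3.6,-1]
    - [-10,-101,43.5,-47,3.2,-4,-1]
    - [-10,-106,50,-50,3.3,-3.9,-1]
    - [-10.5,-111,56,-53,3.4,-3.8,-1]
    - [-10.5,-116,63,-56,3.5,-3.7,-1]
    - [-11,-120,69,-59,3.6,-3.7,-1]
    - [-11,-124,76.5,-62,3.7,-3.6,-1]
    - [-11,-128,84,-65,3.9,-3.5,-1]
    - [-11,-131,91,-68,4,-3.4,-1]
    - [-11.5,-134,99,-71,4.1,-3.3,-1]
    - [-11.5,-136.5,106.5,-74,4.2,-3.2,-1]
    - [-11.5,-138.5,114.5,-77,4.3,-3.2,-1]
    - [-11.5,-140,122.5,-80,4.4,-3.1,-1]
    - [-11.5,-140,122.5,-80,4.4,-3.1,-1]

```text
time_s: 12.2
tool_pos: [0.5291, 0.1494, 0.2442]
orientation: [0.19, 0.175, 0.653, 0.712]
ft_force: [-0.1, 0.2, -3.0]
gripper_width: 0.0129
grip_force: 109.0
```

```bash
python3 - <<'E'
from h import *
from cell import snapshot
s=bot.state();p0,R0=pose();z=R0.apply([0,0,1]);print(s["time_s"],np.round(s["joint_pos"],3),p0.round(3),z.round(3),(p0+.155*z).round(3))
p,d=snapshot("top");p2,d=snapshot("scene")
cv2.imwrite("pics/pour1.png",np.hstack([cv2.resize(p[170:350,60:260,::-1],(400,360)),cv2.resize(p2[100:280,330:530,::-1],(400,360))]))
E
```

```text
12.2 [-0.084  0.599 -0.963 -1.763  1.124  1.755] [0.529 0.149 0.244] [0.497 0.863 0.086] [0.606 0.283 0.258]
```

View pics/pour1.png

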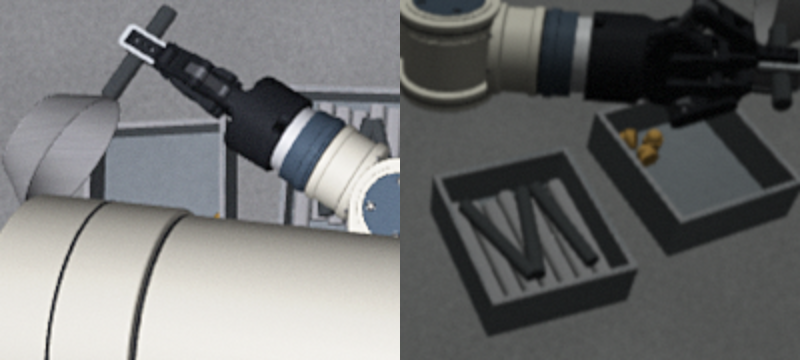

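Four nuts are visible in the bin's near corner, at about (640,145) in the right panel. A fifth may be hidden, so I'll tilt back and count.

```bash
python3 - <<'E'
from h import *
p0,R0=pose();g=np.array([.606,.283,.258])
for i,t in enumerate([92,89,86,83,80,77,74,70,66,60,54,48,42,36,30,24,18,12,6,0]):
    R=down(150,t);gg=g+[0,0,.003*i];m,v=rowto(gg-R.apply([0,0,.155]),R);print(m.round().tolist()+v.tolist())
E
```

```text
[-0.0, 7.0, 0.0, 2.9, -0.1, -0.1]
[-0.0, 18.0, 1.0, 5.9, -0.1, -0.1]
[-0.0, 29.0, 2.0, 8.9, -0.1, -0.0]
[-0.0, 40.0, 4.0, 11.9, -0.1, -0.0]
[-0.0, 51.0, 6.0, 14.9, -0.1, -0.0]
[-0.0, 62.0, 9.0, 17.9, -0.1, -0.0]
[-0.0, 72.0, 12.0, 20.9, -0.1, -0.0]
[-0.0, 85.0, 16.0, 24.9, -0.1, -0.0]
[-0.0, 98.0, 21.0, 28.9, -0.1, -0.0]
[-0.0, 115.0, 30.0, 34.9, -0.1, -0.0]
[-0.0, 130.0, 40.0, 40.9, -0.1, -0.0]
[-0.0, 145.0, 52.0, 46.9, -0.1, -0.0]
[-0.0, 159.0, 65.0, 52.9, -0.1, -0.0]
[-0.0, 171.0, 78.0, 58.9, -0.1, -0.0]
[-0.0, 181.0, 93.0, 64.9, -0.1, -0.0]
[-0.0, 190.0, 108.0, 70.9, -0.1, -0.0]
[-0.0, 198.0, 124.0, 76.9, -0.1, -0.0]
[-0.0, 204.0, 140.0, 82.9, -0.1, -0.0]
[-0.0, 208.0, 157.0, 88.9, -0.1, -0.0]
[-0.0, 210.0, 173.0, 94.9, -0.1, 0.0]
```

Request:
move_arm:
  deltas:
    - [0,7,0,3,0,0,-1]
    - [0,18,1,6,0,0,-1]
    - [0,29,2,9,0,0,-1]
    - [0,40,4,12,0,0,-1]
    - [0,51,6,15,0,0,-1]
    - [0,62,9,18,0,0,-1]
    - [0,72,12,21,0,0,-1]
    - [0,85,16,25,0,0,-1]
    - [0,98,21,29,0,0,-1]
    - [0,115,30,35,0,0,-1]
    - [0,130,40,41,0,0,-1]
    - [0,145,52,47,0,0,-1]
    - [0,159,65,53,0,0,-1]
    - [0,171,78,59,0,0,-1]
    - [0,181,93,65,0,0,-1]
    - [0,190,108,71,0,0,-1]
    - [0,198,124,77,0,0,-1]
    - [0,204,140,83,0,0,-1]
    - [0,208,157,89,0,0,-1]
    - [0,210,173,95,0,0,-1]

```text
time_s: 14.8
tool_pos: [0.6029, 0.2825, 0.4732]
orientation: [-0.0, 0.257, 0.966, -0.002]
ft_force: [0.3, 0.3, -3.4]
gripper_width: 0.013
grip_force: 108.5
```

```bash
python3 - <<'E'
from h import *
from cell import snapshot
s=bot.state();p0,R0=pose();z=R0.apply([0,0,1]);print(s["time_s"],np.round(s["joint_pos"],3),p0.round(3),z.round(3),s["ft_force"])
p,d=snapshot("top");p2,d2=snapshot("scene");np.savez("b.npz",p=p,d=d,p2=p2,d2=d2)
q=p2.astype(int);m=((q[...,0]-q[...,2]>40)&(q[...,1]>q[...,2]+15)).astype(np.uint8);m[:90]=0
n,_,st,c=cv2.connectedComponentsWithStats(m);print([(st[i,4],c[i].round().tolist()) for i in range(1,n) if st[i,4]>8])
cv2.imwrite("pics/back.png",np.hstack([cv2.resize(p[170:350,60:260,::-1],(400,360)),cv2.resize(p2[100:280,400:600,::-1],(400,360))]))
E
```

```text
14.8 [ 0.313  0.469  0.515  1.618 -0.002  0.833] [0.603 0.282 0.473] [-0.001 -0.003 -1.   ] [ 0.33306183  0.29295362 -3.39421325]
[(np.int32(42), [444.0, 168.0]), (np.int32(97), [455.0, 172.0]), (np.int32(231), [496.0, 473.0])]
```

View pics/back.png

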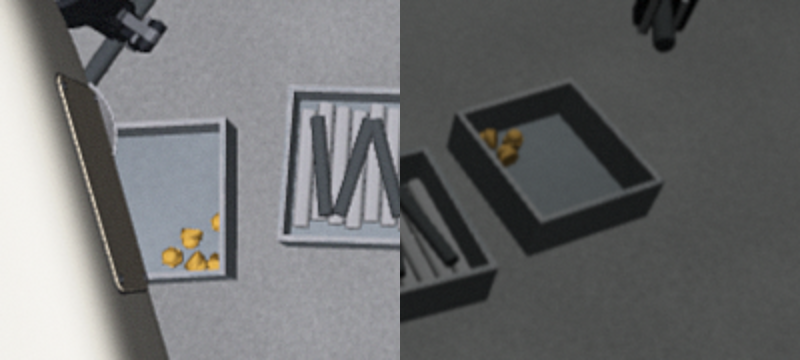

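The left panel shows all five nuts lying in the bin: (172,257), (192,237), (197,262), (215,222) and (214,262). The dipper goes back to its original spot.

```bash
python3 - <<'E'
from h import *
for p in([.549,-.273,.36],[.549,-.273,.24]):print(rowto(p,down(69.2)))
E
```

```text
(array([-228.8, -510.2,  112.1]), array([-0.1,  0. , 81. ]))
(array([-228.9, -510. ,  232.1]), array([-0.1,  0. , 81. ]))
```

Request:
move_arm:
  deltas:
    - [-4,-9,2,0,0,1,-1]
    - [-14,-31,6,0,0,5,-1]
    - [-27,-61,13,0,0,10,-1]
    - [-41,-92,20,0,0,15,-1]
    - [-55,-122,27,0,0,20,-1]
    - [-69,-153,34,0,0,25,-1]
    - [-82,-184,40,0,0,30,-1]
    - [-96,-214,47,0,0,35,-1]
    - [-110,-245,54,0,0,39,-1]
    - [-124,-275,60,0,0,44,-1]
    - [-137,-306,67,0,0,49,-1]
    - [-151,-337,74,0,0,54,-1]
    - [-165,-367,81,0,0,58,-1]
    - [-179,-398,87,0,0,63,-1]
    - [-192,-428,94,0,0,68,-1]
    - [-206,-459,101,0,0,73,-1]
    - [-218,-485,107,0,0,77,-1]
    - [-226,-503,111,0,0,80,-1]
    - [-229,-510,112,0,0,81,-1]
    - [-229,-510,112,0,0,81,-1]

```text
time_s: 17.4
tool_pos: [0.5481, -0.2735, 0.3584]
orientation: [-0.0, 0.824, 0.567, 0.001]
ft_force: [0.8, 0.7, -3.2]
gripper_width: 0.0128
grip_force: 108.5
```

```bash
python3 - <<'E'
from h import *
from cell import snapshot
s=bot.state();print(s["time_s"]);print(rowto([.549,-.273,.193],down(69.2)))
p,d=snapshot("scene");p0,R0=pose();g=p0+R0.apply([0,0,.155]);W=world("scene",d).reshape(-1,3)
L=(W-g)@R0.as_matrix();L[:,2]*=-1   # x along handle to cup, y, z up
m=(np.hypot(L[:,0]-.115,L[:,1])<.075)&(np.abs(L[:,2])<.06)
w=L[m];r=np.hypot(w[:,0]-.115,w[:,1]);k=w[(r>.057)&(w[:,2]>-.012)];
# plane fit of rim
A=np.c_[k[:,:2],np.ones(len(k))];c=np.linalg.lstsq(A,k[:,2],rcond=None)[0];print("rim",len(k),c,w[:,2].max())
print("lowest",np.percentile(w[:,2],[0.5,2]),"floor",np.median(w[r<.03][:,2]))
f=w[r<.03];A=np.c_[f[:,:2],np.ones(len(f))];print("floor plane",np.linalg.lstsq(A,f[:,2],rcond=None)[0])
E
```

```text
17.4
(array([  0.6,   0.5, 165.4]), array([ 0. , -0.1, -0.2]))
rim 859 [-0.02517822  0.00114593  0.00251607] 0.007415805631319826
lowest [-0.03865657 -0.03784848] floor -0.03597655036220488
floor plane [-0.02472291 -0.00240447 -0.03315231]
```

Request:
move_arm:
  deltas:
    - [0,0,15,0,0,0,-1]
    - [0,0,40,0,0,0,-1]
    - [0,0,70,0,0,0,-1]
    - [0,0,100,0,0,0,-1]
    - [0,0,125,0,0,0,-1]
    - [0,0,142,0,0,0,-1]
    - [0,0,152,0,0,0,-1]
    - [0,0,158,0,0,0,-1]
    - [0,0,161,0,0,0,-1]
    - [0,0,163,0,0,0,-1]
    - [0,0,164,0,0,0,-1]
    - [0,0,164,0,0,0,-1]

```text
time_s: 18.95
tool_pos: [0.5487, -0.2736, 0.1944]
orientation: [0.0, 0.824, 0.567, 0.001]
ft_force: [0.6, -0.3, -1.3]
gripper_width: 0.0127
grip_force: 108.6
```

Request:
move_arm:
  deltas:
    - [0,0,1,0,0,0,-1]
    - [0,0,1.5,0,0,0,-1]
    - [0,0,1.5,0,0,0,-1]
    - [0,0,1.5,0,0,0,-1]
    - [0,0,1.5,0,0,0,-0.6]
    - [0,0,1.5,0,0,0,-0.3]
    - [0,0,1.5,0,0,0,0.2]
    - [0,0,1.5,0,0,0,1]
    - [0,0,1.5,0,0,0,1]
    - [0,0,1.5,0,0,0,1]
    - [0,0,1.5,0,0,0,1]
    - [0,0,-10,0,0,0,1]
    - [0,0,-40,0,0,0,1]
    - [0,0,-90,0,0,0,1]
    - [0,0,-140,0,0,0,1]
    - [0,0,-180,0,0,0,1]
    - [0,0,-200,0,0,0,1]
    - [0,0,-200,0,0,0,1]
    - [0,0,-200,0,0,0,1]

```text
time_s: 21.32
tool_pos: [0.5483, -0.2734, 0.3934]
orientation: [-0.001, 0.824, 0.567, 0.0]
ft_force: [0.2, 0.1, -0.3]
gripper_width: 0.0852
grip_force: 0.0
```

```bash
python3 - <<'E'
from h import *
from cell import snapshot
p,d=snapshot("scene");q,_=snapshot("top");cv2.imwrite("pics/end.png",np.hstack([p[100:400,80:480,::-1],q[140:440,90:490,::-1]]))
W=world("scene",d).reshape(-1,3);r=np.hypot(W[:,0]-.59,W[:,1]+.165);f=W[(r<.03)&(W[:,2]<.02)]
print(len(f),np.linalg.lstsq(np.c_[f[:,:2],np.ones(len(f))],f[:,2],rcond=None)[0],np.median(f[:,2]))
E
```

```text
667 [0.00054071 0.00177321 0.00381688] 0.003850781516211794
```

View pics/end.png

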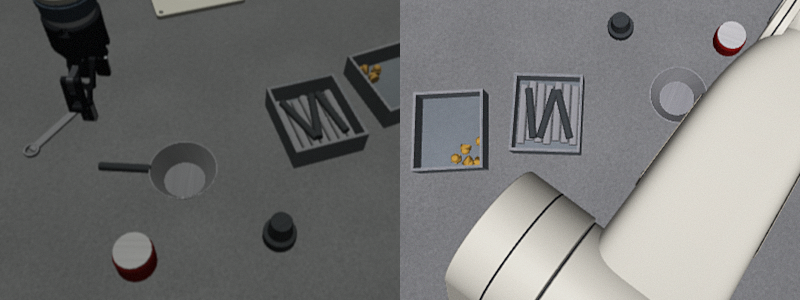

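The dipper stands empty and level at (183,170) in the left panel, and the gripper is clear of it. The nuts are in the bin at about (465,155) in the right panel, and the other objects are undisturbed.

```bash
python3 -c "
from cell import ticket
print(ticket.close_job())"
```

```text
the job is handed in; nothing more can be done
None
```

I poured all five nuts into the empty bin, set the dipper down upright before letting go, and handed the job in; no verdict came back.

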